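Refit the cover of the dust filter box

ROBOT

A 6-joint arm with a two-finger parallel gripper is mounted at the origin on a cart in front of the work surface, level with it; the furniture and walls round the work are solid. World frame = base frame: x ahead of the robot, y to its left, z up, the work surface at z = 0. Lengths are in mm, angles in rad, forces in N, time in s.
With the tool pointing down it reaches from about 350 to 925 mm from the base axis. Payload 6.4 kg.
Tool frame: the origin (TCP) lies on the centre line of the jaws, within the pads' length; the fingertips stand 25 mm ahead of it and the grasp point (between the pads) lies 6 mm ahead of it; y points along the fingers, z is the direction in which the jaws open and shut, and the axes are right-handed (so a half turn about y gives the same grasp; the last joint's range is limited). The gripper opens to 94 mm and grips with 3 to 60 N. Pads are 16 mm wide; open, the fingers measure 119 mm over their backs; the gripper's body (75 mm by 177 mm) begins 78 mm behind the grasp point.
Start: joints at [-1.432, 0.245, 1.558, -0, 1.339, -0.174], TCP at [200.025, -618.469, 230.455] pointing down, gripper open.
Joint ranges: [-3.13, 3.13], [-1.02, 2.26], [0.13, 2.54], [-0.95, 4.09], [0.21, 2.88], [-2.74, 2.74]. Speed limits (rad/s): [2.57, 2.57, 3.14, 3.14, 3.14, 3.14].

INTERFACE

Orientations are given as a unit quaternion [w, x, y, z].
In Python, from plant import state, grab_frame, sign_off, search_frame, pinpoint gives the robot as it stands.
- The arm moves only by the shell command python3 -m handwheel 'ROWS' [FORCE]. ROWS is JSON, a list of rows, each an object with "rotation": the turn, a rotation vector about the tool's x, y, z in degrees, a list of three; "delta_pos": the shift along the tool's x, y, z in m, a list of three; "hand": the opening, from 0 (shut) to 1 (fully open). A call has 1 to 20 rows; each row shifts and turns the commanded pose from where the row before left it, along the tool's axes as they then stand; what a row does not reach is not made up. A row lasts 1/12 s, in which the tool goes at most 41.7 mm and 7.16 degrees, less where a joint would pass 70% of its speed; a pose out of reach is approached as far as the arm can. A call is refused whole if a number of a shift passes 0.0417 or a number of a turn 7.16, either way. A call with a gripper value outside its range is refused whole. The fingers move at their own pace and stop on an object; FORCE is the grip in N (left out, the last holds). Time passes only in rows, so rows that do not move let the fingers close. It gives the time, the measured TCP pose, the force and the opening at its end, in the units of the state.
- state(): the state, without advancing time (a new reading comes with each control period).
- grab_frame(name): name is "side" or "top"; returns a dict with "image" (480x640x3 uint8, blue, green, red), "z_map" (480x640 float32, mm along the optical axis (not along the pixel's ray), 0 where there is no reading), "intrinsics" (3x3 intrinsics, pixels), "k1" (the pictures are not rectified: a ray, as slopes to the right and down, at radius r is drawn at 1 + k1 r^2 times it, then the intrinsics apply), "position" and "orientation" of the camera in the world. Camera axes: x right, y up, looking along -z (the intrinsics and any distortion apply to the point x, -y, -z); pixel columns grow to the right and rows downward; lengths in mm; the calibration is good to about 2 mm. A picture is of the moment at which its call begins.
- sign_off(): hands the job in, once; it reports no verdict.
Trained networks look in a picture, given as the dict that the camera call returned (one of the last four; its "shot" number tells which), for a name from the list of things; names that differ only in an ending like _2 or _b are one class to them, and where a whole thing is asked for, a point or a joint stands for the part that bears it (a point fixed in the world has none). Each returns a list of dicts, best first, with "conf" (0 to 1); they miss things now and then, are a little off and sometimes report something else, mostly with a low value. They report only what shows in the picture. A call takes as long as a camera call.
- search_frame(picture, label): "rect" ([centre column, centre row, width, height] in pixels, round what is visible of it).
- pinpoint(picture, label): "centre" ([column, row] in pixels: a listed point, or the origin of a listed thing).
The state is a dict: "time_s": time; "joint_pos": joint angles; "joint_vel": joint speeds; "tau": joint torques, N m; "eef_pos": TCP position; "ee_rot": TCP orientation; "wrist_force": force on the tool from outside, world axes, zero at the start; "torque": the same for the moment, N m; "grip_width": finger opening in mm.
Only numpy, scipy, OpenCV 4.12 (cv2) and the standard library are available. Lean on these libraries where they do the work, as an engineer would, in place of code of your own. Each camera call takes 0.05 s, during which the arm holds its last target. There are 200 camera calls.

TASK

Close the dust filter box on the bench with its blue cover: slide the cover up out of its slanted holder by the black handle, hook its bare metal tongue under the metal ledge of the box with the cover tilted, then swing the other end down under control, without letting it fall, until the cover lies fully home and level in the box. Let go and leave the tins, jar, tube and spool where they are.

Things in the scene. Friction and masses are not known exactly. Their poses are not given: they have to be found in the camera images.
- cover: Loose blue cover plate, 150 x 110 x 6 mm, 0.17 to 0.35 kg. Origin: middle of its underside; z = normal on the handle side, x = lengthwise, from the tongue end (x = -75 mm) to the other end (+75). It starts in the holder, tongue end lowest, handle side up and towards the robot, 30 degrees from level.
- cover_grip (a point): Centre of the black bridge handle's bar, over the plate's middle, 28 mm above its underside. Bar: 14 mm thick along the cover's x, 70 mm long along its y, z from 18 to 38 mm, on two posts 10 mm wide at y = +-30 mm. Axes as the cover's.
- cover_tongue (a point): Middle of the tongue tip's upper edge: x = -75, z = 6 mm in the cover's frame, axes as the cover's. The bare metal tongue is the last 16 mm of the plate, 90 mm wide, 6 mm thick.
- filter_box: Grey box, open on top, white pleated filter inside, fixed; 168 x 127 mm, walls 70 mm high. It and the holder may swap sides. Origin on the bench under it; x from the ledge end to the hose stub (away from the robot within 0.2 rad), z up. Cavity x -80 to +76 mm, y +-57.5 mm: too short to put the cover in level. Home, the cover's x lies along the box's x, its origin at x -5 to +1 mm.
- ledge_edge (a point): Middle of the free lower edge of the bare metal ledge: x = -66, z = 70 mm in the box's frame, axes as the box's. The ledge, 4 mm thick, roofs the cavity from here to the wall at x = -80 mm. Below it the cavity is free down to z = 42 mm. Home, the tongue lies 8 to 14 mm under it.
- rail_start (a point): Level with the tops of the dark rails that carry the cover, between the ends of the two side rails nearest the ledge: x = -55, z = 61.5 mm in the box's frame, axes as the box's. The side rails (12.5 mm wide) run from here to x = 76 mm; another crosses the far end. Home, the cover's underside is at this height.
- cover_rack: Dark metal slotted holder, fixed, about 150 x 127 mm, 95 mm high. Origin on the bench under it, z up, x away from the robot (within 0.2 rad). Its back plate rises towards +x at 30 degrees from level; the cover lies on it, tongue tip on the bottom stop at x = -60, z = 30 mm.
- creaser: Heavy black iron machine with a crank, fixed, at the back of the bench between the two places of box and holder: an obstacle, 237 mm high. Origin on the bench under it, x away from the robot, y to the left; it reaches from x = -67 to +71 mm and y = -124 (crank handle) to +112 mm. Carry the cover round in front of it or over it.
- rack_mouth (a point): Upper end of the holder's channels, 60 mm up the slope from the stop, mid-width, on the back plate; axes as the holder's. Each side has a channel (9 mm deep, 115 mm between the walls, lips reach in to y = +-50 mm) over the cover's edge, so the cover comes out only by sliding up the slope at least 60 mm.
- tin_black: Bystander to leave alone: flat black polish tin, 89 mm across, 27 mm high. Origin at the centre of its underside.
- spool_1: Bystander to leave alone: wooden spool of pale thread, 42 mm across, 55 mm high, standing. Origin at the centre of its underside.
- jar_blue: Bystander to leave alone: polish jar with a blue lid, 79 mm across, 70 mm high. Origin at the centre of its underside.
- tin_brown: Bystander to leave alone: flat brown polish tin, 73 mm across, 22 mm high. Origin at the centre of its underside.
- glue_tube: Bystander to leave alone: white squeezed tube lying down, 120 x 58 x 37 mm. Origin at the centre of its underside.
- tin_red: Bystander to leave alone: flat red polish tin, 63 mm across, 19 mm high. Origin at the centre of its underside.

How it is judged (in metres and radians):
On the way, in this order (a step that is already met when the one before it is completed fails the run):
1. the cover is out of its holder (distance between cover and cover_rack above 0.17 m), for 0.1 s.
2. the tongue is under the ledge while the cover is still tilted (more than 0.12 rad) (x of cover_tongue in the frame of filter_box between -0.085 and -0.069 m and z of cover_tongue in the frame of filter_box between 0.04 and 0.0698 m and y of cover_tongue in the frame of filter_box between -0.01 and 0.01 m and angle between cover's own z axis and vertical above 0.12 rad), for 0.1 s.
At the end, for the whole second after the job is handed in: The cover lies in the filter box, released and at rest: its tongue under the ledge (tip at least 5 mm past the ledge's edge), its underside on the rails within 2 mm, level within 0.03 rad, in line with the box (x of cover_tongue in the frame of filter_box below -0.071 m and z of cover_tongue in the frame of filter_box below 0.0695 m and z of cover in the frame of filter_box between 0.0595 and 0.0635 m and angle between cover's own z axis and vertical below 0.03 rad and angle between the x axis of cover and the x axis of filter_box, either way round below 0.08 rad and linear speed of cover below 0.02 m/s and horizontal distance between cover and filter_box below 0.01 m); the robot touches nothing.
It fails at once if the cover is let fall: it moves faster than 0.5 m/s with its tongue within 40 mm of the ledge (linear speed of cover above 0.5 m/s and distance between cover_tongue and ledge_edge below 0.04 m).
It fails at once if a tin, the jar, the tube or the spool is pushed more than 30 mm (distance of any of tin_black, spool_1, jar_blue, tin_brown, glue_tube, tin_red from where it was at the start of the episode above 0.03 m).
It also fails if it takes over 54 s, if anything falls off the work surface, if the arm or the gripper's body presses on something with over 40 N, if the wrist force passes 120 N, or if a joint passes its speed limit or range.

## Working session

There is one attempt and no reset: what is moved stays moved. The work goes in short steps, Python scripts to look and compute and a shell command to move; the robot and the scene stay as the last step left them, time stands still between calls to the robot, and variables do not carry over. Pictures are saved under pics/ and viewed, about 8 in all and at most 12, crops included, and the job is handed in when it is done.

```bash
ls; mkdir -p pics
cat > h.py <<'E'
import numpy as np, cv2
from scipy.spatial.transform import Rotation as R
from plant import state, grab_frame, sign_off, search_frame, pinpoint
def rot(q): return R.from_quat([q[1],q[2],q[3],q[0]])
def ray(f,px):
    K=np.array(f["intrinsics"]); u=(px[0]-K[0,2])/K[0,0]; v=(px[1]-K[1,2])/K[1,1]
    rd=np.hypot(u,v); r=rd
    for _ in range(20): r=rd/(1+f["k1"]*r*r)
    s=r/rd if rd>0 else 1
    return rot(f["orientation"]).apply([u*s,-v*s,-1])
def at(f,px,d=None):   # point from depth (mm along axis)
    if d is None:
        c,r=int(round(px[0])),int(round(px[1])); p=f["z_map"][max(r-1,0):r+2,max(c-1,0):c+2]; p=p[p>0]
        d=np.median(p) if len(p) else np.nan
    return np.array(f["position"])+ray(f,px)*d
def atz(f,px,z):
    o=np.array(f["position"]); d=ray(f,px); return o+d*(z-o[2])/d[2]
def tri(f,a,g,b):
    o1,o2=np.array(f["position"]),np.array(g["position"]); d1,d2=ray(f,a),ray(g,b)
    t=np.linalg.lstsq(np.c_[d1,-d2],o2-o1,rcond=None)[0]
    p,q=o1+d1*t[0],o2+d2*t[1]; return (p+q)/2,np.linalg.norm(p-q)
def cloud(f):
    H,W=f["z_map"].shape; K=np.array(f["intrinsics"])
    cc,rr=np.meshgrid(np.arange(W),np.arange(H)); u=(cc-K[0,2])/K[0,0]; v=(rr-K[1,2])/K[1,1]
    rd=np.hypot(u,v); r=rd.copy()
    for _ in range(20): r=rd/(1+f["k1"]*r*r)
    s=np.where(rd>0,r/np.maximum(rd,1e-9),1)
    d=np.stack([u*s,-v*s,-np.ones_like(u)],-1)*f["z_map"][...,None]
    return np.array(f["position"])+d@rot(f["orientation"]).as_matrix().T
E
python3 - <<'E'
from h import *
np.set_printoptions(precision=1,suppress=True)
s=state(); print(s)
F={n:grab_frame(n) for n in("side","top")}
for n,f in F.items():
    cv2.imwrite(f"pics/{n}0.png",f["image"]); print(n,f["position"],f["orientation"],f["k1"],f["intrinsics"][0])
for l in "cover cover_grip cover_tongue filter_box ledge_edge rail_start cover_rack rack_mouth creaser tin_black spool_1 jar_blue tin_brown glue_tube tin_red".split():
    P={n:pinpoint(f,l)[:1] for n,f in F.items()}
    out=[l]
    for n,p in P.items():
        if p: out+= [n,np.round(p[0]["centre"],1),round(p[0]["conf"],2),at(F[n],p[0]["centre"])]
    if all(P.values()): out+=["TRI",*tri(F["side"],P["side"][0]["centre"],F["top"],P["top"][0]["centre"])]
    print(*out)
E
```

```text
pics
{'time_s': 0.0, 'joint_pos': array([-1.4,  0.2,  1.6, -0. ,  1.3, -0.2]), 'joint_vel': array([-0., -0., -0., -0.,  0., -0.]), 'tau': array([  0. , -41.6, -31.5,   0.1,   0. ,  -0. ]), 'eef_pos': array([ 199.9, -617.9,  229.4]), 'ee_rot': array([ 0.1, -0.1,  0.7, -0.7]), 'wrist_force': array([-0.3, -0.2, -0.2]), 'torque': array([-0.,  0.,  0.]), 'grip_width': 94.0872867930296}
side [  224.4 -1082.8  1045.5] [ 0.9  0.4 -0.1 -0.1] -0.028529824652422996 [556.9   0.  323.8]
top [ 388.6  -38.8 1157.8] [ 0.7  0.1 -0.  -0.7] -0.11807616518342494 [459.4   0.  319.5]
cover side [353.5 357.9] 0.56 [ 499.6 -442.5   96.6] top [481.7 263. ] 0.74 [ 498.6 -408.5   97.2] TRI [ 505.4 -420.7   64.6] 6.862675800878586
cover_grip side [349.2 352.7] 0.63 [ 494.6 -429.6   99.6]
cover_tongue side [323.8 372.7] 0.93 [ 442.9 -420.6   37.9] top [477.6 287.7] 0.87 [ 443.6 -418.    36.8] TRI [ 443.6 -418.7   34.9] 0.11546830647830882
filter_box side [296.6 220.5] 0.93 [515.4  65.7  54.9] top [256.5 251.9] 0.83 [520.  129.1  34.1] TRI [528.5 134.1  -3.8] 8.222927510408946
ledge_edge side [273.8 208.3] 0.73 [
[... 390 characters left out ...]
8098
rack_mouth
creaser
tin_black side [306.7 275.6] 0.65 [ 491.1 -119.7   25.8] top [350.1 261.9] 0.78 [ 501.7 -102.9   25. ] TRI [ 499.6 -103.2    8.2] 7.685638550794478
spool_1 side [267.2 287.7] 0.59 [ 387.9 -114.5    7. ] top [347.7 307.5] 0.7 [389.4 -97.4  52.7] TRI [ 389.9 -100.7   -7.7] 0.7641331946618537
jar_blue side [343.6 183.9] 0.94 [707.1 221.6  31.1] top [213.2 176.7] 0.89 [700.  240.   69.6] TRI [719.5 256.8   3.6] 1.1810453860898555
tin_brown side [298.3 220.7] 0.24 [520.4  66.3  52.5]
glue_tube side [322.3 172.9] 0.66 [663.8 303.3  25.8] top [189.6 197.6] 0.98 [655.6 307.9  29.5] TRI [661.8 310.2  20.6] 8.121989735649885
tin_red top [446.9 185.3] 0.56 [ 706.2 -350.5   16.7]
```

View pics/side0.png

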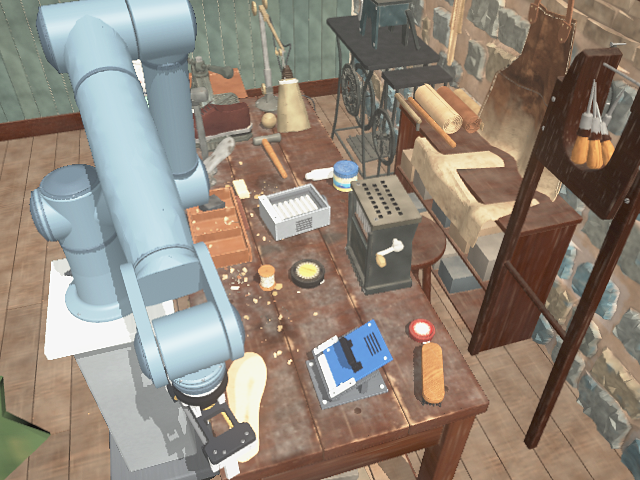

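View pics/top0.png

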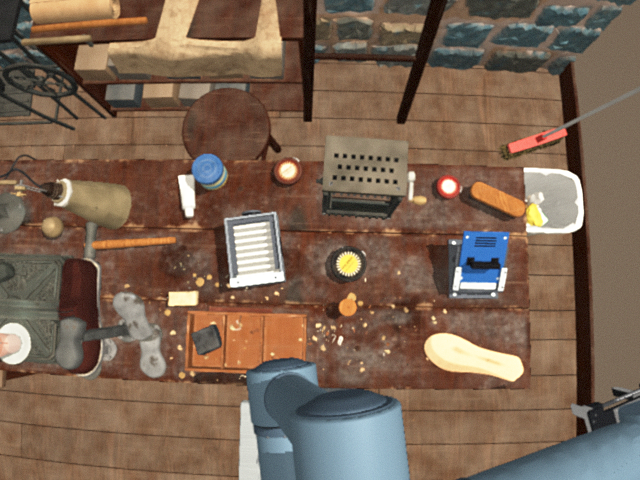

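Both views agree. The box is at top (255,250) with its ledge end nearest the robot. The holder with the blue cover and black handle is at top (482,263), and the tins and spool stand between them. Next I'll measure both more precisely from the depth clouds.

Run:
```python
from h import *
np.set_printoptions(precision=3,suppress=True)
for n in("top","side"):
    f=grab_frame(n); C=cloud(f); b,g,r=[f["image"][...,i].astype(int) for i in range(3)]
    inb=lambda x0,x1,y0,y1:(C[...,0]>x0)&(C[...,0]<x1)&(C[...,1]>y0)&(C[...,1]<y1)&(f["z_map"]>0)
    m=inb(400,620,-520,-320)&(b>r+60)&(b>g+25)&(C[...,2]>20)
    P=C[m]; 
    for _ in range(3):
        c=P.mean(0); N=np.linalg.svd(P-c)[2][2]; N*=np.sign(N[2]); e=(P-c)@N; P=P[abs(e)<5]
    print(n,"blue",len(P),c,"normal",N,"tilt",np.degrees(np.arccos(N[2])),"yaw",np.degrees(np.arctan2(N[1],N[0])),"rms",e.std())
    rect=cv2.minAreaRect(P[:,:2].astype(np.float32)); print(" rect",rect, "zrange",np.percentile(P[:,2],[1,99]))
    # handle: points well above plane
    Q=C[inb(400,620,-520,-320)&(C[...,2]>40)]; h=(Q-c)@N; B=Q[(h>26)&(h<40)]
    print(" handle",len(B),B.mean(0) if len(B) else'',cv2.minAreaRect(B[:,:2].astype(np.float32)) if len(B)>5 else'', np.percentile(h[(h>20)&(h<45)],[10,50,90]))
    # box
    k=inb(400,680,20,240)&(C[...,2]>55)&(C[...,2]<85)
    ncc,lab,st,_=cv2.connectedComponentsWithStats(k.astype(np.uint8)); i=1+st[1:,4].argmax(); P=C[lab==i]
    print(" box",len(P),cv2.minAreaRect(P[:,:2].astype(np.float32)),"z",np.percentile(P[:,2],[5,50,95]))
    for l in("search","x"): pass
    print(" creaser top", [np.percentile(C[inb(550,800,-250,50)&(C[...,2]>150)][:,i],[1,99]) for i in range(3)])
```

```text
top blue 1831 [ 520.453 -416.916   79.652] normal [-0.5   -0.004  0.866] tilt 30.013696101973412 yaw -179.5322452744467 rms 1.8224470867589213
 rect ((514.8794555664062, -417.6123046875), (111.71868896484375, 115.5223159790039), 89.78331756591797) zrange [ 42.995 109.638]
 handle 170 [ 491.447 -414.339   99.11 ] ((491.63665771484375, -416.2759704589844), (14.203957557678223, 67.61502075195312), 1.0148229598999023) [24.135 30.859 34.018]
 box 1733 ((530.4711303710938, 133.77224731445312), (182.96556091308594, 128.8499298095703), 9.032590866088867) z [57.658 66.101 74.996]
 creaser top [array([622.369, 743.716]), array([-237.4 ,  -32.26]), array([152.772, 238.769])]
side blue 2081 [ 516.798 -422.644   78.283] normal [-0.497  0.011  0.868] tilt 29.784595679752808 yaw 178.7313693520868 rms 1.8610748454732762
 rect ((513.9168090820312, -419.37493896484375), (116.45380401611328, 114.63544464111328), 0.9274294376373291) zrange [ 43.683 109.457]
 handle 190 [ 490.616 -422.497   99.255] ((491.75616455078125, -419.9401550292969), (15.111812591552734, 70.24246978759766), 0.042989857494831085) [24.973 30.846 33.632]
 box 1098 ((529.634521484375, 129.80007934570312), (184.11012268066406, 136.09274291992188), 8.672849655151367) z [56.071 63.924 73.849]
 creaser top [array([619.051, 742.472]), array([-236.557,  -36.574]), array([152.422, 237.937])]
```

```bash
cat >> h.py <<'E'
def toolR(yaw,tilt,sgn=1):
    """tool orientation gripping the cover: cover x has heading yaw, rises tilt (deg); tool y=-cover z; tool z=sgn*cover x"""
    c=R.from_euler('ZY',[yaw,-tilt],degrees=True).as_matrix()
    y=-c[:,2]; z=sgn*c[:,0]; return R.from_matrix(np.c_[np.cross(y,z),y,z])
def go(target,Rt,s=None):
    s=s or state(); Rc=rot(s["ee_rot"]); rv=(Rc.inv()*Rt).as_rotvec(degrees=True); d=np.array(target)-s["eef_pos"]
    print("turn deg (tool)",rv.round(2),"rows>=",np.abs(rv).max()/7.16,"| shift after turn mm",Rt.inv().apply(d).round(1),"before turn",Rc.inv().apply(d).round(1))
E
python3 - <<'E'
from h import *
s=state(); print(rot(s["ee_rot"]).as_matrix().round(3))
for sg in(1,-1): go([453,-418.5,168],toolR(0.,30,sg))
E
```

```text
[[-0.952 -0.     0.308]
 [-0.308 -0.    -0.952]
 [ 0.    -1.     0.   ]]
turn deg (tool) [ 25.9  -70.34  18.85] rows>= 9.823699220844667 | shift after turn mm [-200.   180.6  187.9] before turn [-302.3   62.5 -112.4]
turn deg (tool) [-20.49 105.11  28.16] rows>= 14.680506255694656 | shift after turn mm [ 200.   180.6 -187.9] before turn [-302.3   62.5 -112.4]
```

```bash
python3 -m handwheel '[{"rotation":[0,0,0],"delta_pos":[-0.0378,0.0078,-0.014],"hand":0.55},{"rotation":[0,0,0],"delta_pos":[-0.0378,0.0078,-0.014],"hand":0.55},{"rotation":[0,0,0],"delta_pos":[-0.0378,0.0078,-0.014],"hand":0.55},{"rotation":[0,0,0],"delta_pos":[-0.0378,0.0078,-0.014],"hand":0.55},{"rotation":[0,0,0],"delta_pos":[-0.0378,0.0078,-0.014],"hand":0.55},{"rotation":[0,0,0],"delta_pos":[-0.0378,0.0078,-0.014],"hand":0.55},{"rotation":[0,0,0],"delta_pos":[-0.0378,0.0078,-0.014],"hand":0.55},{"rotation":[0,0,0],"delta_pos":[-0.0378,0.0078,-0.014],"hand":0.55},{"rotation":[2.59,-7.03,1.88],"delta_pos":[0,0,0],"hand":0.55},{"rotation":[2.59,-7.03,1.88],"delta_pos":[0,0,0],"hand":0.55},{"rotation":[2.59,-7.03,1.88],"delta_pos":[0,0,0],"hand":0.55},{"rotation":[2.59,-7.03,1.88],"delta_pos":[0,0,0],"hand":0.55},{"rotation":[2.59,-7.03,1.88],"delta_pos":[0,0,0],"hand":0.55},{"rotation":[2.59,-7.03,1.88],"delta_pos":[0,0,0],"hand":0.55},{"rotation":[2.59,-7.03,1.88],"delta_pos":[0,0,0],"hand":0.55},{"rotation":[2.59,-7.03,1.88],"delta_pos":[0,0,0],"hand":0.55},{"rotation":[2.59,-7.03,1.88],"delta_pos":[0,0,0],"hand":0.55},{"rotation":[2.59,-7.03,1.88],"delta_pos":[0,0,0],"hand":0.55}]'
python3 - <<'E'
from h import *
s=state();print(s["eef_pos"],s["joint_pos"].round(2),s["grip_width"])
go([453,-418.5,168],toolR(0.,30)); go([493,-418.5,99],toolR(0.,30))
F={n:grab_frame(n) for n in("side","top")}
np.set_printoptions(precision=1,suppress=True)
for l in("cover_grip","cover_tongue","ledge_edge","rail_start","filter_box"):
    P={n:pinpoint(f,l)[:1] for n,f in F.items()}; print(l,{n:(np.round(p[0]["centre"],1),p[0]["conf"]) for n,p in P.items() if p}, tri(F["side"],P["side"][0]["centre"],F["top"],P["top"][0]["centre"]) if all(P.values()) else '')
f=F["side"]; cv2.imwrite("pics/s1.png",cv2.resize(f["image"][280:440,240:440],(800,640))[:600])
f=F["top"]; cv2.imwrite("pics/t1.png",cv2.resize(f["image"][195:305,195:315],None,fx=5,fy=5,interpolation=cv2.INTER_CUBIC))
E
```

```text
time_s: 3.2
eef_pos: [453.3, -418.7, 168.4]
ee_rot: [-0.584, 0.341, -0.384, 0.628]
wrist_force: [-0.5, 0.6, 0.2]
grip_width: 51.6
[ 453.29747124 -418.70009034  168.4074252 ] [-1.11  0.07  1.93  0.53  0.95 -1.29] 51.60314532822449
turn deg (tool) [ 1.76 -4.79  1.37] rows>= 0.6688371837030471 | shift after turn mm [-0.2  0.2 -0.5] before turn [-0.2  0.2 -0.5]
turn deg (tool) [ 1.76 -4.79  1.37] rows>= 0.6688371837030471 | shift after turn mm [-0.2 80.  -0.3] before turn [-2.2 79.9  2. ]
cover_grip {'side': (array([345.5, 350.5]), 0.84), 'top': (array([483.4, 264.9]), 0.64)} (array([ 493.5, -415. ,   89.3]), np.float64(3.078268108294925))
cover_tongue {'side': (array([321. , 370.1]), 0.63), 'top': (array([476.3, 289.1]), 0.88)} (array([ 439.4, -413.7,   39.5]), np.float64(1.186855101761638))
ledge_edge {'side': (array([274.9, 208.6]), 0.94), 'top': (array([255.4, 273.7]), 0.95)} (array([466.2, 124.9,  62.6]), np.float64(4.264113829530482))
rail_start {'side': (array([272.8, 205.2]), 0.73), 'top': (array([260. , 271.3]), 0.75)} (array([464.4, 111.7,  86.1]), np.float64(7.983260642638542))
filter_box {'side': (array([295.8, 222. ]), 0.81), 'top': (array([257.2, 254.4]), 0.72)} (array([524. , 132.2,  -7.2]), np.float64(11.197228691789826))
```

View pics/t1.png

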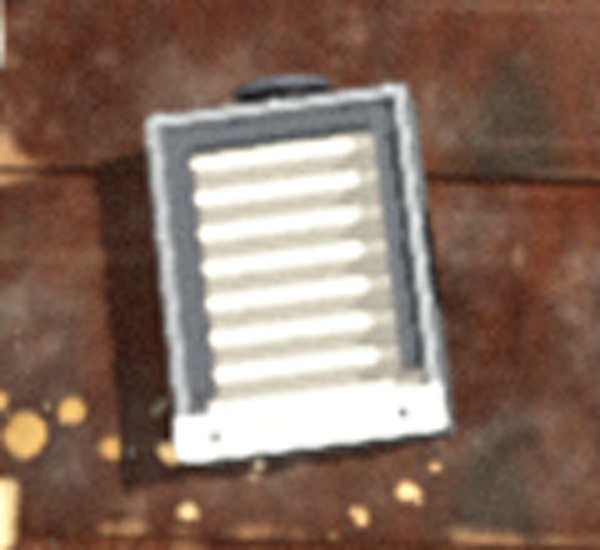

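The box is clear: far rim corners at crop (150,118) and (405,88), ledge front edge from about (178,412) to (443,380). I'll convert those pixels to positions and, with the turn still to finish, work out the grasp approach.

```bash
python3 -m handwheel '[{"rotation":[1.76,-4.79,1.37],"delta_pos":[0,0,0],"hand":0.55},{"rotation":[0,0,0],"delta_pos":[0,0.03,0],"hand":0.55},{"rotation":[0,0,0],"delta_pos":[0,0,0],"hand":0.55}]'
python3 - <<'E'
from h import *
np.set_printoptions(precision=1,suppress=True)
f=grab_frame("top"); w=lambda x,y,z:atz(f,[(x+.5)/5-.5+195,(y+.5)/5-.5+195],z)
A=w(150,116,70);B=w(405,86,70);C=w(178,412,74);D=w(443,380,74);E=w(176,464,74);G=w(449,430,74)
print(A,B,C,D,E,G); print("widths",np.linalg.norm(A-B),np.linalg.norm(C-D),np.linalg.norm(E-G))
far=(A+B)/2; led=(C+D)/2; nr=(E+G)/2; v=far-led; print("far",far,"ledge",led,"near",nr,"len",np.linalg.norm(v[:2]),"(150)", "yaw centre",np.degrees(np.arctan2(v[1],v[0])))
for p,q in((B,A),(D,C),(G,E)): d=p-q; print("yaw",np.degrees(np.arctan2(d[0],-d[1])))
d=A-C;print(np.degrees(np.arctan2(d[1],d[0])));d=B-D;print(np.degrees(np.arctan2(d[1],d[0])))
go([493,-418.5,99],toolR(0.,30))
# cover alignment: blue pixels in y, both views
for n in("top","side"):
    f=grab_frame(n); Cc=cloud(f); b,g,r=[f["image"][...,i].astype(int) for i in range(3)]
    m=(Cc[...,0]>525)&(Cc[...,0]<600)&(Cc[...,1]<-320)&(Cc[...,1]>-520)&(b>r+60)&(b>g+25)&(Cc[...,2]>85)
    P=Cc[m]; print(n,len(P),np.percentile(P[:,1],[1,99]),"end x",np.percentile(P[:,0],99),P[:,2].max())
E
```

```text
time_s: 4.05
eef_pos: [467.9, -416.9, 138.1]
ee_rot: [-0.611, 0.352, -0.359, 0.612]
wrist_force: [-0.6, 0.8, -0.9]
grip_width: 51.7
[597.2 205.3  70. ] [614.6  81.6  70. ] [453.9 183.4  74. ] [472.4  57.7  74. ] [429.2 183.2  74. ] [448.8  54.1  74. ]
widths 124.93707545058614 127.00056946961969 130.54718803862164
far [605.9 143.5  70. ] ledge [463.1 120.6  74. ] near [439.  118.6  74. ] len 144.62883126813284 (150) yaw centre 9.118813158667765
yaw 8.009186571878718
yaw 8.376816435122224
yaw 8.623907308949727
8.708653273434223
9.531176196629486
turn deg (tool) [ 0.3 -0.5 -0.2] rows>= 0.06374460493040246 | shift after turn mm [ 1.3 47.7  1.6] before turn [ 1.5 47.6  1.9]
top 848 [-470.7 -363.7] end x 572.1681667200777 112.84420212235455
side 886 [-474.4 -365.9] end x 571.0644464821638 112.04818653927384
```

```bash
python3 -m handwheel '[{"rotation":[0.3,-0.5,-0.2],"delta_pos":[0.001,0.012,0.001],"hand":0.55},{"rotation":[0,0,0],"delta_pos":[0,0.012,0],"hand":0.55},{"rotation":[0,0,0],"delta_pos":[0,0.012,0],"hand":0.55},{"rotation":[0,0,0],"delta_pos":[0,0.0115,0],"hand":0.55},{"rotation":[0,0,0],"delta_pos":[0,0,0],"hand":0.55}]'
python3 - <<'E'
from h import *
s=state();print(s["eef_pos"],s["wrist_force"]);go([493,-418.5,99],toolR(0.,30),s)
f=grab_frame("side"); cv2.imwrite("pics/s2.png",cv2.resize(f["image"][290:430,270:430],(800,700),interpolation=cv2.INTER_CUBIC)[50:650])
E
```

```text
time_s: 4.62
eef_pos: [493.0, -418.5, 98.7]
ee_rot: [0.613, -0.354, 0.353, -0.612]
wrist_force: [0.1, 0.2, -0.3]
grip_width: 51.7
[ 492.98448971 -418.54652906   98.67292681] [ 0.08281351  0.1973664  -0.31275078]
turn deg (tool) [-0.04  0.1   0.04] rows>= 0.013684480086469298 | shift after turn mm [-0.  -0.3  0.2] before turn [-0.  -0.3  0.2]
```

View pics/s2.png

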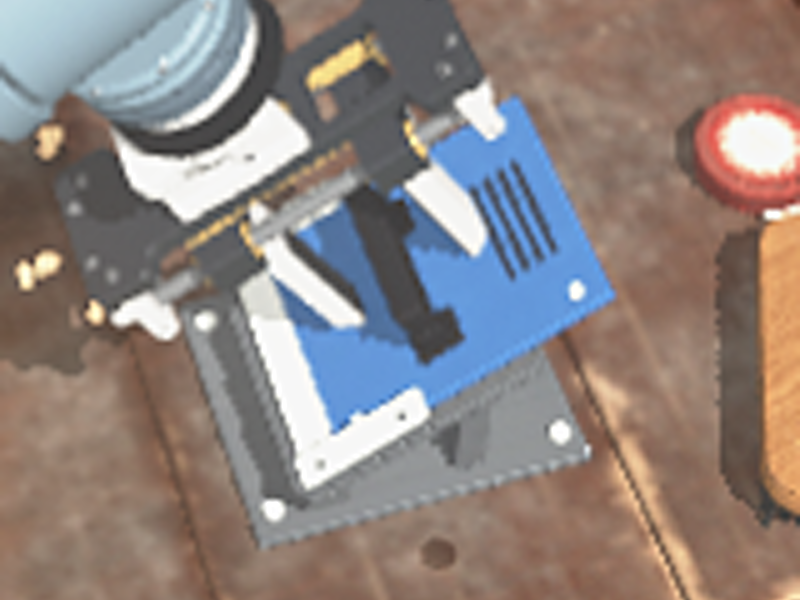

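The fingers straddle the black bar, which runs from about (370,190) to (440,350), mid-length and clear of the plate. I'll close on it.

```bash
python3 -m handwheel '[{"rotation":[0,0,0],"delta_pos":[0,0,0],"hand":0},{"rotation":[0,0,0],"delta_pos":[0,0,0],"hand":0},{"rotation":[0,0,0],"delta_pos":[0,0,0],"hand":0},{"rotation":[0,0,0],"delta_pos":[0,0,0],"hand":0},{"rotation":[0,0,0],"delta_pos":[0,0,0],"hand":0},{"rotation":[0,0,0],"delta_pos":[0,0,0],"hand":0}]' 45
```

```text
time_s: 5.17
eef_pos: [492.1, -420.2, 101.2]
ee_rot: [-0.612, 0.355, -0.351, 0.613]
wrist_force: [-6.3, -0.2, 0.3]
grip_width: 15.2
```

```bash
python3 -m handwheel '[{"rotation":[0,0,0],"delta_pos":[0,0,0.004],"hand":0},{"rotation":[0,0,0],"delta_pos":[0,0,0.008],"hand":0},{"rotation":[0,0,0],"delta_pos":[0,0,0.01],"hand":0}]'
```

```text
time_s: 5.42
eef_pos: [510.0, -420.1, 111.5]
ee_rot: [-0.611, 0.355, -0.353, 0.613]
wrist_force: [-4.9, -0.7, 1.7]
grip_width: 13.6
```

```bash
python3 -m handwheel '[{"rotation":[0,0,0],"delta_pos":[0,0,0.015],"hand":0},{"rotation":[0,0,0],"delta_pos":[0,0,0.015],"hand":0},{"rotation":[0,0,0],"delta_pos":[0,0,0.015],"hand":0},{"rotation":[0,0,0],"delta_pos":[0,0,0.015],"hand":0},{"rotation":[0,0,0],"delta_pos":[0,0,0.015],"hand":0},{"rotation":[0,0,0],"delta_pos":[0,0,0],"hand":0}]'
python3 - <<'E'
from h import *
s=state();print(s["eef_pos"],s["wrist_force"],s["joint_pos"].round(2))
go([520,-418,270],toolR(0,30),s)
E
```

```text
time_s: 5.92
eef_pos: [578.3, -420.0, 151.5]
ee_rot: [-0.612, 0.355, -0.35, 0.614]
wrist_force: [0.6, -0.5, -2.5]
grip_width: 13.5
[ 578.297618   -419.96906732  151.5303487 ] [ 0.61952125 -0.46949345 -2.45021187] [-0.93  0.29  1.73  0.55  0.87 -1.25]
turn deg (tool) [-0.24  0.26  0.29] rows>= 0.0405706782695228 | shift after turn mm [  -2.  -131.7    8.7] before turn [  -1.3 -131.7    9.3]
```

```bash
python3 -m handwheel '[{"rotation":[0,0,0],"delta_pos":[0,-0.02,0],"hand":0},{"rotation":[0,0,0],"delta_pos":[0,-0.028,0.002],"hand":0},{"rotation":[0,0,0],"delta_pos":[0,-0.028,0.002],"hand":0},{"rotation":[0,0,0],"delta_pos":[0,-0.028,0.002],"hand":0},{"rotation":[0,0,0],"delta_pos":[0,-0.028,0.002],"hand":0},{"rotation":[0,0,0],"delta_pos":[0,0,0],"hand":0}]'
cat >> h.py <<'E'
O=np.array([526,131.5,0.]); YAW=8.7
OFF=np.array([75,0,30.5])   # tip upper edge -> TCP in cover axes
def tcp_for(tx,tz,tilt,ty=0,yaw=None,off=None):
    yaw=YAW if yaw is None else yaw; off=OFF if off is None else off
    c=R.from_euler('ZY',[yaw,-tilt],degrees=True); b=R.from_euler('Z',YAW,degrees=True)
    return O+b.apply([tx,ty,tz])+c.apply(off)
E
python3 - <<'E'
from h import *
s=state();print(s["eef_pos"],s["wrist_force"],s["joint_pos"].round(2))
t=tcp_for(-50,130,30); print(t); go(t,toolR(YAW,30),s)
f=grab_frame("side"); cv2.imwrite("pics/s3.png",f["image"])
E
```

```text
time_s: 6.42
eef_pos: [516.8, -421.2, 273.7]
ee_rot: [-0.611, 0.355, -0.348, 0.616]
wrist_force: [0.3, -1.1, -1.7]
grip_width: 13.4
[ 516.8466722 -421.2491624  273.6952921] [ 0.33404036 -1.14020233 -1.68080067] [-1.02  0.05  1.76  0.5   1.08 -1.21]
[525.7053352  131.45490995 193.91377482]
turn deg (tool) [-0.35 -7.25  5.02] rows>= 1.0130459873560398 | shift after turn mm [-545.   115.3   40.1] before turn [-553.6   67.1  -30.1]
```

View pics/s3.png

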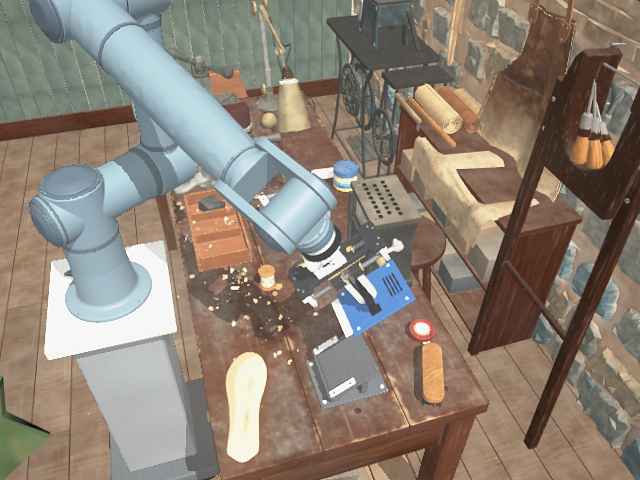

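The cover is out of the holder and held level across at about (375,300), with the empty holder below it. Next I'll carry it over in front of the creaser at this height.

```bash
python3 -m handwheel '[{"rotation":[0,0,0],"delta_pos":[-0.015,0,0],"hand":0},{"rotation":[0,0,0],"delta_pos":[-0.034,0,0],"hand":0},{"rotation":[0,0,0],"delta_pos":[-0.036,0,0],"hand":0},{"rotation":[0,0,0],"delta_pos":[-0.036,0,0],"hand":0},{"rotation":[0,0,0],"delta_pos":[-0.036,0,0],"hand":0},{"rotation":[0,0,0],"delta_pos":[-0.036,0,0],"hand":0},{"rotation":[0,0,0],"delta_pos":[-0.036,0,0],"hand":0},{"rotation":[0,0,0],"delta_pos":[-0.036,0,0],"hand":0},{"rotation":[0,0,0],"delta_pos":[-0.036,0,0],"hand":0},{"rotation":[0,0,0],"delta_pos":[-0.036,0,0],"hand":0},{"rotation":[0,0,0],"delta_pos":[-0.036,0,0],"hand":0},{"rotation":[0,0,0],"delta_pos":[-0.036,0,0],"hand":0},{"rotation":[0,0,0],"delta_pos":[-0.036,0,0],"hand":0},{"rotation":[0,0,0],"delta_pos":[-0.036,0,0],"hand":0},{"rotation":[0,0,0],"delta_pos":[-0.036,0,0],"hand":0},{"rotation":[0,0,0],"delta_pos":[-0.034,0,0],"hand":0},{"rotation":[0,0,0],"delta_pos":[-0.015,0,0],"hand":0},{"rotation":[0,0,0],"delta_pos":[0,0,0],"hand":0}]'
python3 - <<'E'
from h import *
s=state();print(s["eef_pos"],s["wrist_force"],s["joint_pos"].round(2))
t=tcp_for(-50,150,30); print(t); go(t,toolR(YAW,30),s)
E
```

```text
time_s: 7.97
eef_pos: [515.3, 150.2, 261.7]
ee_rot: [0.613, -0.357, 0.352, -0.611]
wrist_force: [0.1, -1.3, -4.1]
grip_width: 13.3
[515.312153   150.23794093 261.67006459] [ 0.06576789 -1.28491178 -4.14097999] [ 0.1  -0.34  2.13 -0.06  0.84  0.12]
[525.7053352  131.45490995 213.91377482]
turn deg (tool) [ 0.24 -7.12  4.37] rows>= 0.9947676387001949 | shift after turn mm [ 20.1  45.1 -17.4] before turn [ 18.6  46.6 -14.8]
```

```bash
python3 -m handwheel '[{"rotation":[0.1,-3.56,2.2],"delta_pos":[0,0,0],"hand":0},{"rotation":[0.1,-3.56,2.2],"delta_pos":[0,0,0],"hand":0},{"rotation":[0,0,0],"delta_pos":[0.01,0.022,-0.009],"hand":0},{"rotation":[0,0,0],"delta_pos":[0.01,0.022,-0.009],"hand":0},{"rotation":[0,0,0],"delta_pos":[0,0,0],"hand":0},{"rotation":[0,0,0],"delta_pos":[0,0,0],"hand":0}]'
python3 - <<'E'
from h import *
np.set_printoptions(precision=2,suppress=True)
s=state();print(s["eef_pos"],s["wrist_force"]); t=tcp_for(-50,150,30); go(t,toolR(YAW,30),s)
Rt=rot(s["ee_rot"]).as_matrix(); 
c=np.c_[Rt[:,2],-Rt[:,0],-Rt[:,1]] # cover axes assumed rigid in hand: x=z_t, z=-y_t, y = z×x
F={}
for n in("top","side"):
    f=grab_frame(n);F[n]=f; cv2.imwrite(f"pics/{n}4.png",f["image"][150:310,170:370] if n=="top" else f["image"][130:290,210:410])
    C=cloud(f); L=(C-s["eef_pos"])@c; b,g,r=[f["image"][...,i].astype(int) for i in range(3)]
    near=(abs(L[...,0])<100)&(abs(L[...,1])<75)&(abs(L[...,2]+30)<14)&(f["z_map"]>0)
    bl=near&(b>r+60)&(b>g+25); P=L[bl]; 
    A=np.c_[P[:,:2],np.ones(len(P))]; k=np.linalg.lstsq(A,P[:,2],rcond=None)[0]
    res=P[:,2]-A@k; kk=abs(res)<4; k=np.linalg.lstsq(A[kk],P[kk,2],rcond=None)[0]
    print(n,"blue",len(P),"plane slopes deg",np.degrees(k[:2]),"z at mid",k[2],"x",np.percentile(P[:,0],[.5,99.5]),"y",np.percentile(P[:,1],[.5,99.5]),"blue rect",cv2.minAreaRect(P[:,:2].astype(np.float32)))
    Q=L[near&(abs(L[...,2]-k[2])<6)]; print("  plate x",np.percentile(Q[:,0],[.5,99.5]),len(Q))
P={n:pinpoint(f,"cover_tongue")[:1] for n,f in F.items()}; print(P)
if all(P.values()): p,e=tri(F["side"],P["side"][0]["centre"],F["top"],P["top"][0]["centre"]); print("tongue",p,e,"in cover axes rel TCP",(p-s["eef_pos"])@c)
E
```

```text
time_s: 8.47
eef_pos: [525.1, 127.1, 214.9]
ee_rot: [0.655, -0.378, 0.327, -0.566]
wrist_force: [0.3, 0.3, -2.5]
grip_width: 13.8
[525.13 127.06 214.92] [ 0.3   0.34 -2.48]
turn deg (tool) [ 0.05 -0.37  0.2 ] rows>= 0.05185478118632821 | shift after turn mm [-4.3  1.5  0.6] before turn [-4.3  1.5  0.5]
top blue 1344 plane slopes deg [-0.11  0.38] z at mid -31.876691836845065 x [-56.06  75.08] y [-52.64  54.6 ] blue rect ((9.324935913085938, 1.7311210632324219), (109.5068130493164, 132.74127197265625), 89.9786148071289)
  plate x [-72.88  75.28] 1542
side blue 984 plane slopes deg [0.41 0.16] z at mid -31.219960031379934 x [-53.63  75.77] y [-56.41  53.1 ] blue rect ((10.569259643554688, -1.7211494445800781), (112.76762390136719, 131.2506103515625), 89.608154296875)
  plate x [-72.84  75.63] 1286
{'top': [{'centre': [247.8, 262.3], 'conf': 0.87}], 'side': [{'centre': [276.7, 182.8], 'conf': 0.78}]}
tongue [481.14 131.23 145.23] 4.381455966829895 in cover axes rel TCP [-72.    10.44 -38.96]
```

```bash
sed -i 's/^O=.*/O=np.array([525,129.8,0.]); YAW=8.7/; s/^OFF=.*/OFF=np.array([74,0,31.5])/' h.py
python3 - <<'E'
from h import *
s=state(); t=tcp_for(-56,90,30); go(t,toolR(YAW,30),s); print(t)
E
```

```text
turn deg (tool) [-0.45 -0.23  0.22] rows>= 0.06306796020232464 | shift after turn mm [ -2.   52.  -41.3] before turn [ -2.   51.6 -41.8]
[517.42406411 128.6407189  154.27980022]
```

Run:
```python
import cv2,numpy as np
a=cv2.resize(cv2.imread("pics/side4.png"),None,fx=4,fy=4,interpolation=cv2.INTER_CUBIC)[:600]; cv2.imwrite("pics/side4b.png",a)
```

```text
(no output)
```

View pics/side4b.png

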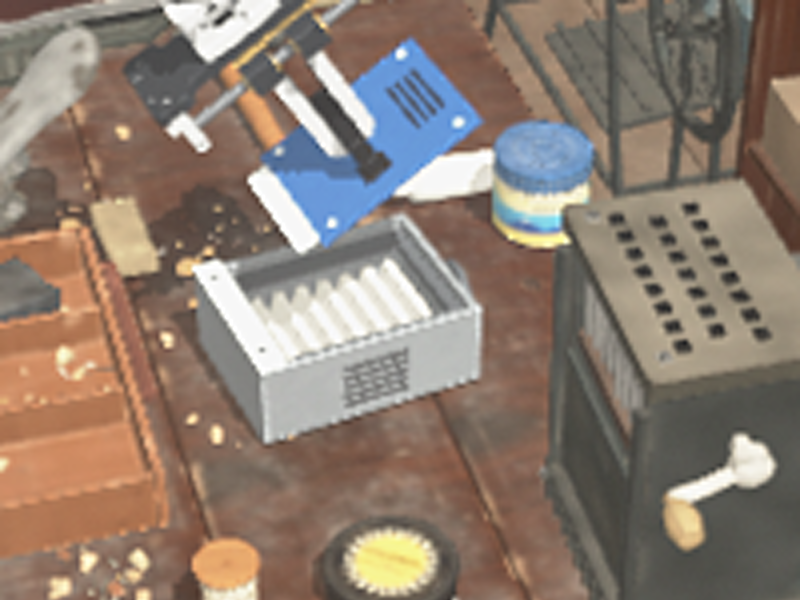

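The side view shows the cover tilted over the open box. Box rim corners are at crop (197,265), (262,373), (480,308) and (402,217), with the ledge edge from about (222,262) to (283,362). I'll use these as the second view of the box.

```bash
python3 -m handwheel '[{"rotation":[0,0,0],"delta_pos":[-0.001,0.017,-0.014],"hand":0},{"rotation":[0,0,0],"delta_pos":[-0.001,0.017,-0.014],"hand":0},{"rotation":[-0.4,-0.2,0.2],"delta_pos":[0,0.017,-0.013],"hand":0},{"rotation":[0,0,0],"delta_pos":[0,0,0],"hand":0},{"rotation":[0,0,0],"delta_pos":[0,0,0],"hand":0}]'
python3 - <<'E'
from h import *
np.set_printoptions(precision=1,suppress=True)
f=grab_frame("side"); w=lambda x,y,z:atz(f,[(x+.5)/4-.5+210,(y+.5)/4-.5+130],z)
E_=w(197,263,74);G=w(262,374,74);C=w(222,261,74);D=w(283,362,74);A=w(401,216,70);B=w(481,306,70)
for n,p,q,x in(("near",E_,G,-84),("ledge",C,D,-66),("far",A,B,84)):
    m=(p+q)/2; print(n,m,"w",np.linalg.norm(p-q),"yaw",np.degrees(np.arctan2((q-p)[0],-(q-p)[1])),"origin",m-x*np.array([np.cos(.152),np.sin(.152),0]))
s=state(); print(s["eef_pos"]); go(tcp_for(-56,90,30),toolR(YAW,30),s); print(s["wrist_force"])
cv2.imwrite("pics/s5.png",cv2.resize(f["image"][155:275,220:380],None,fx=5,fy=5,interpolation=cv2.INTER_CUBIC))
E
```

```text
time_s: 9.08
eef_pos: [516.9, 128.7, 153.9]
ee_rot: [0.657, -0.38, 0.326, -0.564]
wrist_force: [-0.4, 0.6, -2.0]
grip_width: 13.9
near [443.6 116.   74. ] w 134.068744338973 yaw 6.71055656700631 origin [526.6 128.7  74. ]
ledge [460.7 118.8  74. ] w 123.01392169578469 yaw 6.8259244819520015 origin [525.9 128.7  74. ]
far [605.3 141.8  70. ] w 121.0434612680109 yaw 11.470032624910544 origin [522.2 129.   70. ]
[518.1 128.7 155.5]
turn deg (tool) [-0.1 -0.   0. ] rows>= 0.01176528116062936 | shift after turn mm [-0.1  0.8 -1.2] before turn [-0.1  0.8 -1.2]
[ 1.1 -0.7 -2.7]
```

View pics/s5.png

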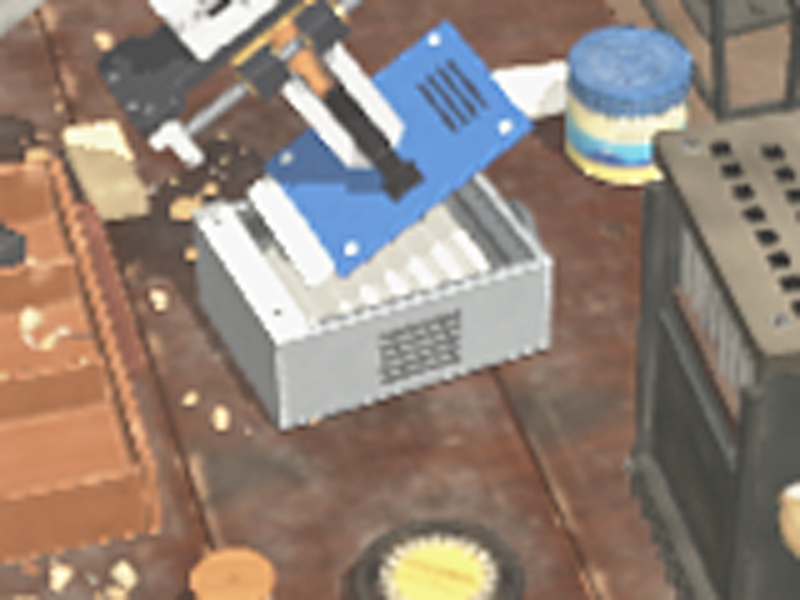

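The tongue hangs just above the cavity in front of the ledge, and both cameras put the box origin at (525,130). Next I'll work out the hook path.

Run:
```python
from h import *
s=state(); RR=toolR(YAW,30); p=s["eef_pos"]
for w in((-57,68),(-68,64),(-76,60.5)):
    t=tcp_for(*w,30); print(w,t.round(1),"tool step",RR.inv().apply(t-p).round(1)); p=t
```

```text
(-57, 68) [516.4 128.5 132.3] tool step [ -0.1  19.3 -13. ]
(-68, 64) [505.6 126.8 128.3] tool step [  0.   -2.  -11.5]
(-76, 60.5) [497.7 125.6 124.8] tool step [-0.  -1.  -8.7]
```

```bash
python3 -m handwheel '[{"rotation":[0,0,0],"delta_pos":[0,0.0065,-0.0043],"hand":0},{"rotation":[0,0,0],"delta_pos":[0,0.0065,-0.0043],"hand":0},{"rotation":[0,0,0],"delta_pos":[0,0.0063,-0.0043],"hand":0},{"rotation":[0,0,0],"delta_pos":[0,0,0],"hand":0},{"rotation":[0,0,0],"delta_pos":[0,0,0],"hand":0}]'
python3 - <<'E'
from h import *
s=state(); print(s["eef_pos"],s["wrist_force"],s["torque"]); go(tcp_for(-57,68,30),toolR(YAW,30),s);go(tcp_for(-68,64,30),toolR(YAW,30),s)
E
```

```text
time_s: 9.55
eef_pos: [515.0, 128.2, 129.8]
ee_rot: [0.656, -0.38, 0.327, -0.564]
wrist_force: [-0.3, 0.7, -3.4]
grip_width: 13.5
[515.01712818 128.19482724 129.8071215 ] [-0.26757114  0.72329541 -3.41844352] [-0.14157211  0.40793221  0.01222893]
turn deg (tool) [ 0.15 -0.06  0.01] rows>= 0.021530548349209422 | shift after turn mm [-0.1 -1.4  2.5] before turn [-0.1 -1.4  2.5]
turn deg (tool) [ 0.15 -0.06  0.01] rows>= 0.021530548349209422 | shift after turn mm [-0.1 -3.5 -9. ] before turn [-0.1 -3.4 -9. ]
```

```bash
python3 -m handwheel '[{"rotation":[0,0,0],"delta_pos":[0,-0.0015,-0.003],"hand":0},{"rotation":[0,0,0],"delta_pos":[0,-0.001,-0.003],"hand":0},{"rotation":[0,0,0],"delta_pos":[0,-0.001,-0.003],"hand":0},{"rotation":[0,0,0],"delta_pos":[0,0,0],"hand":0},{"rotation":[0,0,0],"delta_pos":[0,0,0],"hand":0}]'
python3 - <<'E'
from h import *
ss=[]
for _ in range(5): ss.append(state()); grab_frame("top")
for k in("eef_pos","wrist_force","torque"): print(k,np.mean([s[k] for s in ss],0).round(2),np.std([s[k] for s in ss],0).round(2))
s=ss[-1]; s["eef_pos"]=np.mean([q["eef_pos"] for q in ss],0)
go(tcp_for(-68,64,30),toolR(YAW,30),s);go(tcp_for(-76,60.5,30),toolR(YAW,30),s)
E
```

```text
time_s: 9.97
eef_pos: [505.9, 126.7, 129.3]
ee_rot: [0.657, -0.379, 0.326, -0.564]
wrist_force: [-0.3, 0.2, -3.0]
grip_width: 14.0
eef_pos [506.13 126.74 129.35] [0.12 0.01 0.05]
wrist_force [-0.1   0.04 -2.97] [0.48 0.3  0.43]
torque [-0.13  0.44  0.02] [0.03 0.02 0.02]
turn deg (tool) [ 0.05 -0.05  0.02] rows>= 0.007372324342370392 | shift after turn mm [-0.2  0.7 -1. ] before turn [-0.2  0.7 -1. ]
turn deg (tool) [ 0.05 -0.05  0.02] rows>= 0.007372324342370392 | shift after turn mm [-0.2 -0.3 -9.7] before turn [-0.2 -0.3 -9.7]
```

No contact so far. I'll slide under the ledge in small steps and watch the force.

```bash
python3 -m handwheel '[{"rotation":[0,0,0],"delta_pos":[0,0,-0.003],"hand":0},{"rotation":[0,0,0],"delta_pos":[0,0,-0.003],"hand":0},{"rotation":[0,0,0],"delta_pos":[0,0,-0.003],"hand":0},{"rotation":[0,0,0],"delta_pos":[0,0,0],"hand":0},{"rotation":[0,0,0],"delta_pos":[0,0,0],"hand":0}]'
python3 - <<'E'
from h import *
f=grab_frame("side"); cv2.imwrite("pics/s6.png",cv2.resize(f["image"][165:265,240:360],None,fx=6,fy=6,interpolation=cv2.INTER_CUBIC))
ss=[]
for _ in range(4): ss.append(state()); grab_frame("top")
for k in("eef_pos","wrist_force","torque"): print(k,np.mean([s[k] for s in ss],0).round(2))
s=ss[-1]; s["eef_pos"]=np.mean([q["eef_pos"] for q in ss],0)
go(tcp_for(-76,60.5,30),toolR(YAW,30),s)
E
```

```text
time_s: 10.63
eef_pos: [498.0, 125.6, 124.4]
ee_rot: [0.657, -0.38, 0.326, -0.564]
wrist_force: [-0.2, 0.0, -3.5]
grip_width: 13.7
eef_pos [498.42 125.57 124.75]
wrist_force [-0.16  0.11 -3.24]
torque [-0.12  0.44  0.02]
turn deg (tool) [ 0.05 -0.05  0.02] rows>= 0.007454334985392973 | shift after turn mm [-0.2 -0.4 -0.6] before turn [-0.2 -0.4 -0.6]
```

View pics/s6.png

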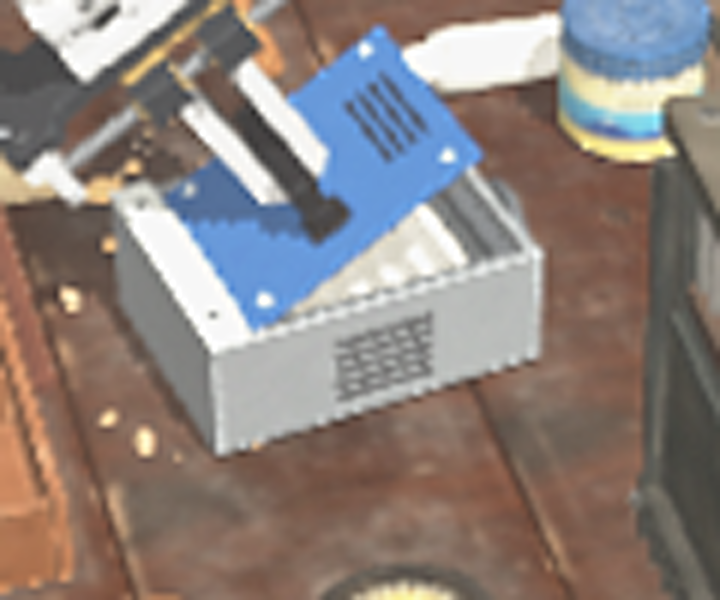

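The tongue has disappeared under the white ledge, whose edge runs from about (165,190) to (250,330), and the cover is still tilted and free of contact. I'll feel for the wall behind to fix x.

```bash
for i in 1; do python3 -m handwheel '[{"rotation":[0,0,0],"delta_pos":[0,-0.001,-0.0017],"hand":0},{"rotation":[0,0,0],"delta_pos":[0,-0.0005,-0.0009],"hand":0},{"rotation":[0,0,0],"delta_pos":[0,0,0],"hand":0}]'; done
python3 -m handwheel '[{"rotation":[0,0,0],"delta_pos":[0,-0.0005,-0.0009],"hand":0},{"rotation":[0,0,0],"delta_pos":[0,0,0],"hand":0}]'
python3 -m handwheel '[{"rotation":[0,0,0],"delta_pos":[0,-0.0005,-0.0009],"hand":0},{"rotation":[0,0,0],"delta_pos":[0,0,0],"hand":0}]'
```

```text
time_s: 11.13
eef_pos: [495.6, 125.1, 125.0]
ee_rot: [0.657, -0.379, 0.326, -0.564]
wrist_force: [1.2, 0.3, -3.6]
grip_width: 13.6
time_s: 11.3
eef_pos: [495.1, 125.0, 125.3]
ee_rot: [0.657, -0.379, 0.326, -0.565]
wrist_force: [5.2, 1.6, -6.3]
grip_width: 13.5
time_s: 11.47
eef_pos: [494.7, 124.8, 125.8]
ee_rot: [0.657, -0.378, 0.325, -0.565]
wrist_force: [6.4, 2.0, -7.1]
grip_width: 13.6
```

The wall shows as about 6 N at TCP x 495.4. I'll back off 3 mm and plan the swing about the tongue.

```bash
sed -i 's/^O=np.array(\[525,/O=np.array([526.4,/' h.py
cat >> h.py <<'E'
ZT={30:59.7,25:61.3,20:63,15:64.4,10:65.9,5:67.2,2:67.6,0:67.7}
def avg(n=3):
    ss=[]
    for _ in range(n): ss.append(state()); grab_frame("top")
    s=ss[-1]; s["eef_pos"]=np.mean([q["eef_pos"] for q in ss],0); s["wrist_force"]=np.mean([q["wrist_force"] for q in ss],0)
    print("pos",s["eef_pos"].round(1),"F",s["wrist_force"].round(1),"torque",s["torque"].round(2),"t",s["time_s"])
    c=toolR(YAW,0); q=(c.inv()*rot(s["ee_rot"])).as_rotvec(degrees=True); print("tool rv rel level",q.round(2)); return s
def phase(s,tilt2,n,tx=-77):
    Rc=rot(s["ee_rot"]); Rt=toolR(YAW,tilt2); rv=(Rc.inv()*Rt).as_rotvec(degrees=True)
    Rm=Rc*R.from_rotvec(rv/2,degrees=True); d=tcp_for(tx,ZT[tilt2],tilt2)-s["eef_pos"]
    print(tilt2,"per row: turn",(rv/n).round(2),"shift mm",(Rm.inv().apply(d)/n).round(2),"x",n)
E
python3 - <<'E'
from h import *
s=avg(); go(tcp_for(-77,59.7,30),toolR(YAW,30),s); 
for a,b in((30,20),(20,10),(10,5),(5,0)):
    phase({"ee_rot":toolR(YAW,a).as_quat()[[3,0,1,2]],"eef_pos":tcp_for(-77,ZT[a],a)},b,4)
E
```

```text
pos [494.7 124.8 125.8] F [ 7.3  2.4 -7.2] torque [ 0.33 -0.95  0.12] t 11.5667
tool rv rel level [ 3.017e+01  1.000e-01 -3.000e-02]
turn deg (tool) [-0.17 -0.08  0.06] rows>= 0.024392419640247777 | shift after turn mm [-0.1  3.3  2.1] before turn [-0.2  3.3  2. ]
20 per row: turn [-2.5  0.   0. ] shift mm [-0.    2.48  1.72] x 4
10 per row: turn [-2.5 -0.   0. ] shift mm [-0.    2.52  1.56] x 4
5 per row: turn [-1.25  0.   -0.  ] shift mm [-0.    1.29  0.73] x 4
0 per row: turn [-1.25 -0.    0.  ] shift mm [0.   1.49 0.69] x 4
```

```bash
python3 -m handwheel '[{"rotation":[0,0,0],"delta_pos":[0,0.0017,0.001],"hand":0},{"rotation":[0,0,0],"delta_pos":[0,0.0016,0.001],"hand":0},{"rotation":[0,0,0],"delta_pos":[0,0,0],"hand":0},{"rotation":[-2.5,0,0],"delta_pos":[0,0.0025,0.0017],"hand":0},{"rotation":[-2.5,0,0],"delta_pos":[0,0.0025,0.0017],"hand":0},{"rotation":[0,0,0],"delta_pos":[0,0,0],"hand":0},{"rotation":[0,0,0],"delta_pos":[0,0,0],"hand":0}]'
python3 - <<'E'
from h import *
s=avg(); phase(s,20,2); phase(s,10,6)
E
```

```text
time_s: 12.2
eef_pos: [502.0, 126.2, 119.8]
ee_rot: [0.639, -0.408, 0.351, -0.549]
wrist_force: [0.1, 0.7, -2.8]
grip_width: 13.7
pos [501.5 126.2 119.5] F [ 0.1  0.  -2.9] torque [-0.05  0.26  0.04] t 12.3
tool rv rel level [2.488e+01 5.000e-02 1.000e-02]
20 per row: turn [-2.44 -0.02 -0.  ] shift mm [0.09 2.05 2.88] x 2
10 per row: turn [-2.48 -0.01 -0.  ] shift mm [0.03 2.32 1.98] x 6
```

```bash
python3 -m handwheel '[{"rotation":[-2.44,0,0],"delta_pos":[0,0.0021,0.0028],"hand":0},{"rotation":[-2.44,0,0],"delta_pos":[0,0.0021,0.0028],"hand":0},{"rotation":[0,0,0],"delta_pos":[0,0,0],"hand":0},{"rotation":[0,0,0],"delta_pos":[0,0,0],"hand":0}]'
python3 - <<'E'
from h import *
s=avg(); phase(s,10,4)
E
```

```text
time_s: 12.68
eef_pos: [508.7, 127.2, 118.3]
ee_rot: [0.622, -0.434, 0.373, -0.534]
wrist_force: [-0.0, 0.2, -2.9]
grip_width: 13.6
pos [508.2 127.2 118. ] F [-0.1 -0.2 -3.4] torque [-0.1   0.26  0.04] t 12.7833
tool rv rel level [2.002e+01 5.000e-02 1.000e-02]
10 per row: turn [-2.51 -0.01 -0.  ] shift mm [0.05 2.56 1.58] x 4
```

```bash
python3 -m handwheel '[{"rotation":[-2.5,0,0],"delta_pos":[0,0.0026,0.0016],"hand":0},{"rotation":[-2.5,0,0],"delta_pos":[0,0.0026,0.0016],"hand":0},{"rotation":[0,0,0],"delta_pos":[0,0,0],"hand":0}]'
python3 -m handwheel '[{"rotation":[-2.5,0,0],"delta_pos":[0,0.0026,0.0016],"hand":0},{"rotation":[-2.5,0,0],"delta_pos":[0,0.0026,0.0016],"hand":0},{"rotation":[0,0,0],"delta_pos":[0,0,0],"hand":0},{"rotation":[0,0,0],"delta_pos":[0,0,0],"hand":0}]'
python3 - <<'E'
from h import *
s=avg(); phase(s,5,4); phase(s,2,6)
f=grab_frame("side"); cv2.imwrite("pics/s7.png",cv2.resize(f["image"][165:265,240:360],None,fx=6,fy=6,interpolation=cv2.INTER_CUBIC))
E
```

```text
time_s: 13.08
eef_pos: [514.3, 127.9, 114.9]
ee_rot: [0.602, -0.461, 0.396, -0.517]
wrist_force: [0.1, 0.4, -2.5]
grip_width: 13.3
time_s: 13.42
eef_pos: [517.6, 128.6, 110.1]
ee_rot: [0.582, -0.487, 0.418, -0.5]
wrist_force: [-0.6, -0.1, -2.1]
grip_width: 13.7
pos [517.2 128.6 110. ] F [-0.4  0.3 -2.7] torque [-0.05  0.13  0.02] t 13.5167
tool rv rel level [1.008e+01 5.000e-02 1.000e-02]
5 per row: turn [-1.27 -0.01 -0.  ] shift mm [0.04 1.33 0.63] x 4
2 per row: turn [-1.35 -0.01 -0.  ] shift mm [0.03 1.47 0.7 ] x 6
```

View pics/s7.png

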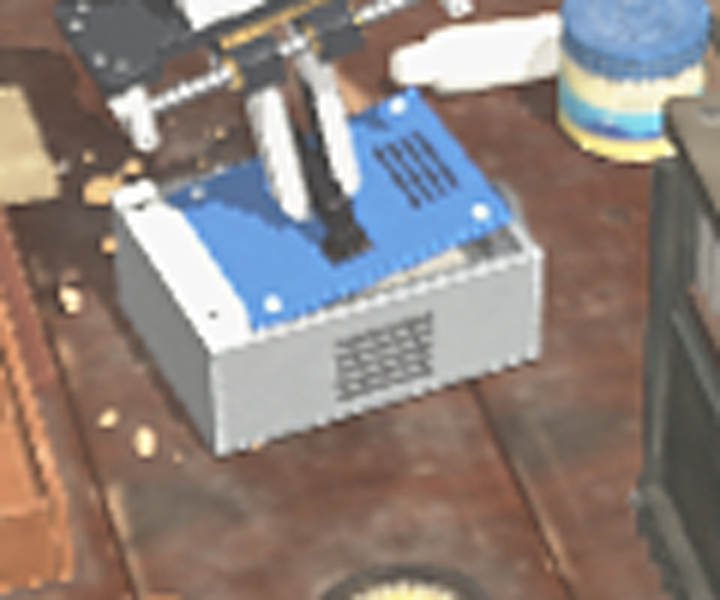

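The tongue is still under the ledge and the cover sits between the side walls, with the far end about 25 mm up. I'll carry on down.

```bash
python3 -m handwheel '[{"rotation":[-1.27,0,0],"delta_pos":[0,0.0013,0.0006],"hand":0},{"rotation":[-1.27,0,0],"delta_pos":[0,0.0013,0.0006],"hand":0},{"rotation":[-1.27,0,0],"delta_pos":[0,0.0013,0.0006],"hand":0},{"rotation":[-1.27,0,0],"delta_pos":[0,0.0013,0.0006],"hand":0},{"rotation":[0,0,0],"delta_pos":[0,0,0],"hand":0},{"rotation":[0,0,0],"delta_pos":[0,0,0],"hand":0}]'
python3 - <<'E'
from h import *
s=avg(); phase(s,2,3)
E
```

```text
time_s: 14.12
eef_pos: [521.1, 129.0, 105.3]
ee_rot: [0.559, -0.513, 0.441, -0.48]
wrist_force: [0.4, -0.1, -3.2]
grip_width: 13.6
pos [520.9 129.  105.3] F [-0.2  0.  -3.7] torque [-0.04  0.02 -0.01] t 14.2167
tool rv rel level [4.95 0.05 0.01]
2 per row: turn [-0.98 -0.02 -0.  ] shift mm [0.02 1.23 0.4 ] x 3
```

```bash
python3 -m handwheel '[{"rotation":[-1,0,0],"delta_pos":[0,0.0012,0.0004],"hand":0},{"rotation":[-1,0,0],"delta_pos":[0,0.0012,0.0004],"hand":0},{"rotation":[-1,0,0],"delta_pos":[0,0.0012,0.0004],"hand":0},{"rotation":[0,0,0],"delta_pos":[0,0,0],"hand":0},{"rotation":[0,0,0],"delta_pos":[0,0,0],"hand":0}]'
python3 - <<'E'
from h import *
s=avg(); phase(s,0,2)
E
```

```text
time_s: 14.68
eef_pos: [522.4, 129.2, 101.8]
ee_rot: [0.545, -0.527, 0.453, -0.469]
wrist_force: [-0.7, 0.4, -3.0]
grip_width: 13.5
pos [522.3 129.2 101.8] F [-0.3  0.2 -2.9] torque [-0.01 -0.09 -0.  ] t 14.7833
tool rv rel level [1.96 0.05 0.01]
0 per row: turn [-0.98 -0.03 -0.  ] shift mm [0.03 1.31 0.55] x 2
```

```bash
python3 -m handwheel '[{"rotation":[-0.98,0,0],"delta_pos":[0,0.0013,0.0005],"hand":0},{"rotation":[-0.98,0,0],"delta_pos":[0,0.0013,0.0005],"hand":0},{"rotation":[0,0,0],"delta_pos":[0,0,0],"hand":0},{"rotation":[0,0,0],"delta_pos":[0,0,0],"hand":0}]'
python3 - <<'E'
from h import *
s=avg(); phase(s,0,1)
E
```

```text
time_s: 15.17
eef_pos: [523.5, 129.4, 99.3]
ee_rot: [0.536, -0.536, 0.461, -0.461]
wrist_force: [-0.1, 0.5, -3.3]
grip_width: 13.7
pos [523.4 129.4  99.3] F [ 0.1  0.3 -3.4] torque [-0.04 -0.12  0.01] t 15.2667
tool rv rel level [-0.    0.05  0.01]
0 per row: turn [ 0.   -0.05 -0.01] shift mm [0.05 0.06 0.05] x 1
```

```bash
for k in 1; do python3 -m handwheel '[{"rotation":[0,0,0],"delta_pos":[0,0.0006,0],"hand":0},{"rotation":[0,0,0],"delta_pos":[0,0,0],"hand":0}]'; done
python3 -m handwheel '[{"rotation":[0,0,0],"delta_pos":[0,0.0006,0],"hand":0},{"rotation":[0,0,0],"delta_pos":[0,0,0],"hand":0}]'
python3 -m handwheel '[{"rotation":[0,0,0],"delta_pos":[0,0.0006,0],"hand":0},{"rotation":[0,0,0],"delta_pos":[0,0,0],"hand":0}]'
python3 -c "
from h import *
avg()"
```

```text
time_s: 15.48
eef_pos: [523.3, 129.4, 99.0]
ee_rot: [0.536, -0.536, 0.461, -0.461]
wrist_force: [-0.5, -0.4, -1.4]
grip_width: 14.1
time_s: 15.65
eef_pos: [523.4, 129.5, 98.8]
ee_rot: [0.536, -0.536, 0.461, -0.461]
wrist_force: [-2.6, 1.2, 2.1]
grip_width: 13.7
time_s: 15.82
eef_pos: [523.4, 129.4, 98.8]
ee_rot: [-0.536, 0.536, -0.461, 0.461]
wrist_force: [-4.8, 0.8, 6.3]
grip_width: 13.9
pos [523.4 129.5  98.8] F [-4.9  0.8  7.3] torque [-0.2   0.82 -0.03] t 15.9167
tool rv rel level [-0.    0.04  0.  ]
```

Contact is at TCP z 98.8, which puts the underside at about 61.3 mm, right at rail height. I'll look before letting go.

Run:
```python
from h import *
f=grab_frame("side"); cv2.imwrite("pics/s8.png",cv2.resize(f["image"][165:265,240:360],None,fx=6,fy=6,interpolation=cv2.INTER_CUBIC))
```

```text
(no output)
```

View pics/s8.png

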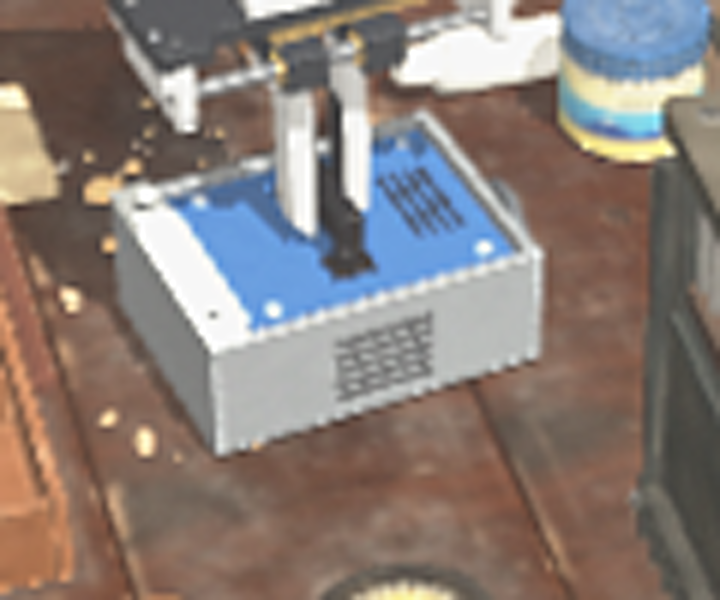

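The cover lies flush inside the rim on all sides. I'll release it and go straight up.

```bash
python3 -m handwheel '[{"rotation":[0,0,0],"delta_pos":[0,0,0],"hand":0.2},{"rotation":[0,0,0],"delta_pos":[0,0,0],"hand":0.3},{"rotation":[0,0,0],"delta_pos":[0,0,0],"hand":0.4},{"rotation":[0,0,0],"delta_pos":[0,0,0],"hand":0.4},{"rotation":[0,0,0],"delta_pos":[0,0,0],"hand":0.4},{"rotation":[0,0,0],"delta_pos":[0,0,0],"hand":0.4}]'
python3 -m handwheel '[{"rotation":[0,0,0],"delta_pos":[0,-0.005,0],"hand":0.4},{"rotation":[0,0,0],"delta_pos":[0,-0.01,0],"hand":0.4},{"rotation":[0,0,0],"delta_pos":[0,-0.02,0],"hand":0.4},{"rotation":[0,0,0],"delta_pos":[0,-0.03,0],"hand":0.4},{"rotation":[0,0,0],"delta_pos":[0,-0.035,0],"hand":0.4},{"rotation":[0,0,0],"delta_pos":[0,-0.035,0],"hand":0.4},{"rotation":[0,0,0],"delta_pos":[0,-0.035,0],"hand":0.4},{"rotation":[0,0,0],"delta_pos":[0,0,-0.035],"hand":0.4},{"rotation":[0,0,0],"delta_pos":[0,0,-0.035],"hand":0.4},{"rotation":[0,0,0],"delta_pos":[0,0,-0.03],"hand":0.4},{"rotation":[0,0,0],"delta_pos":[0,0,0],"hand":0.4},{"rotation":[0,0,0],"delta_pos":[0,0,0],"hand":0.4}]'
python3 - <<'E'
from h import *
np.set_printoptions(precision=2,suppress=True)
avg(1)
b0=R.from_euler('Z',YAW,degrees=True)
for n in("side","top"):
    f=grab_frame(n); cv2.imwrite(f"pics/{n}9.png",cv2.resize(f["image"][165:265,240:360] if n=="side" else f["image"][200:300,195:315],None,fx=6,fy=6,interpolation=cv2.INTER_CUBIC))
    L=b0.inv().apply((cloud(f)-O).reshape(-1,3)).reshape(480,640,3); b,g,r=[f["image"][...,i].astype(int) for i in range(3)]
    m=(b>r+60)&(b>g+25)&(abs(L[...,0])<90)&(abs(L[...,1])<70)&(abs(L[...,2]-67)<12)&(f["z_map"]>0); P=L[m]
    A=np.c_[P[:,:2],np.ones(len(P))]; k=np.linalg.lstsq(A,P[:,2],rcond=None)[0]; kk=abs(P[:,2]-A@k)<4; k=np.linalg.lstsq(A[kk],P[kk,2],rcond=None)[0]
    print(n,len(P),"slopes rad",k[:2],"top z",k[2],"x",np.percentile(P[:,0],[1,99]),"y",np.percentile(P[:,1],[1,99]),cv2.minAreaRect(P[:,:2].astype(np.float32)))
E
```

```text
time_s: 16.52
eef_pos: [523.3, 129.3, 97.5]
ee_rot: [0.536, -0.536, 0.461, -0.461]
wrist_force: [-0.4, -0.4, -0.5]
grip_width: 37.6
time_s: 17.52
eef_pos: [423.8, 114.3, 268.7]
ee_rot: [0.537, -0.536, 0.46, -0.462]
wrist_force: [0.2, 0.4, 0.3]
grip_width: 37.7
pos [423.8 114.3 268.7] F [0.2 0.4 0.3] torque [-0.03 -0.09 -0.01] t 17.5167
tool rv rel level [ 0.17  0.06 -0.01]
side 839 slopes rad [-0.   -0.01] top z 65.65839259414146 x [-57.92  73.8 ] y [-52.21  55.89] ((8.392059326171875, 2.090564727783203), (115.86898803710938, 136.39268493652344), 89.7335205078125)
top 1318 slopes rad [ 0. -0.] top z 66.87560531023728 x [-58.2   71.87] y [-52.39  54.41] ((6.426082611083984, 2.566680908203125), (134.8848876953125, 110.73287963867188), 0.08302739262580872)
```

View pics/side9.png

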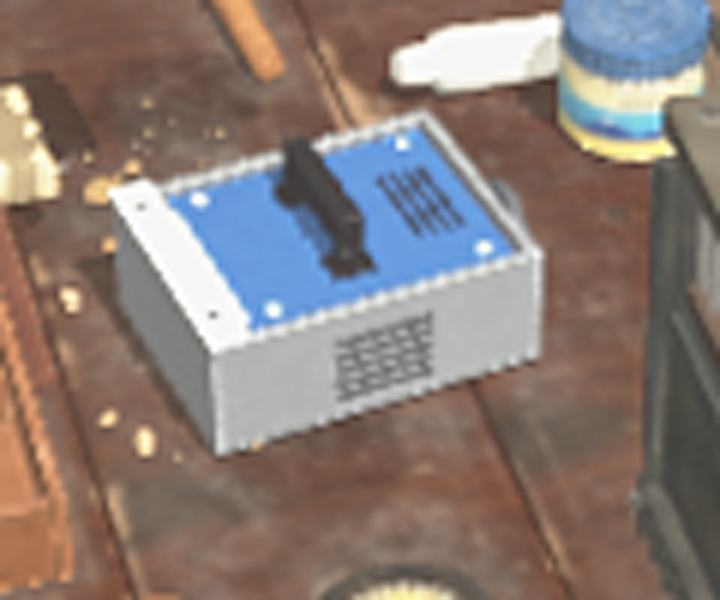

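The cover is home: level, flush in the rim, tongue under the ledge at about (205,265), and the gripper is clear. I'll hand in.

```bash
python3 -c "
from plant import *
print(sign_off())"
```

```text
the job is handed in; nothing more can be done
None
```

The filter box is closed. I slid the cover up out of its holder and carried it round in front of the creaser. Its tongue went under the ledge at a 30° tilt, and I swung the cover down under control until it was level on the rails. I then released it and withdrew; the job was handed in at about 17.7 s of the 54 s allowed.

**Last checks, after letting go:**
- **Level:** the cover is level within about 0.01 rad in both cameras.
- **Height:** the cover's top face read 65.7 mm in the side camera and 66.9 mm in the top camera; 67.5 mm is fully home. Contact with the rails put its underside at about 61.3 mm, against 61.5 mm for the rail tops.
- **Tongue:** I estimate the tip at x ≈ -77 mm in the box frame. That is inferred from the cover's far end and from feeling the box wall, because the tongue itself is hidden.
- **Forces:** the forces I read peaked at about 9–10 N, and the robot touched nothing at the end.

**Where checks disagreed:** the two cameras differed by 1 to 3 mm in height and sideways position. My picture estimates of the box's x ranged from 522 to 528 mm, so I set x by touching the wall behind the ledge.

I did not re-measure the tins, jar, tube and spool at the end. The carry passed well above them and no unexpected contact showed. The hand-in gives no verdict.

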